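# Catch the grain briquettes from the gate chute

## Robot

A 6-joint arm with a two-finger parallel gripper is mounted at the origin on a cart in front of the work surface, level with it; the furniture and walls round the work are solid. World frame = base frame: x ahead of the robot, y to its left, z up, the work surface at z = 0. Lengths are in m, angles in rad, forces in N, time in s.
With the tool pointing down it reaches from about 0.225 to 0.875 m from the base axis. Payload 3.4 kg.
Tool frame: the origin (TCP) lies on the front face of the gripper's body, between the roots of the fingers; the fingertips stand 73 mm ahead of it and the grasp point (between the pads) lies 54 mm ahead of it; z points along the fingers, y is the line along which they close (so a half turn about z gives the same grasp; the last joint's range is limited). The gripper opens to 85 mm and grips with 20 to 120 N. Pads are 22 mm wide; open, the fingers measure 114 mm over their backs; the gripper's body (76 mm by 85 mm) begins 54 mm behind the grasp point. The pads swing forward as they close: fully open they stand 13 mm farther back than shut.
Start: joints at [-1.278, 0.276, 1.505, -0, 1.361, -0.121], TCP at [0.231, -0.526, 0.304] pointing down, gripper open.
Joint ranges: [-2.89, 2.89], [-0.75, 2.08], [0.22, 2.7], [-1.18, 4.32], [0.11, 2.71], [-2.7, 2.7]. Speed limits (rad/s): [2.57, 2.57, 3.14, 3.14, 3.14, 3.14].

## Interface

Orientations are given as a unit quaternion [x, y, z, w].
In Python, from bench import ctrl gives the robot as it stands. The module is installed in compiled form; this text tells all that it offers.
- The arm moves only by the tool play_rows, never from a script. Its argument "rows" is a list of rows, each a list of 3 entries, a list of its own where there are three numbers: the finger opening in mm, from 0 to 85.4, then the shift along the tool's x, y, z scaled (see below), then the turn about the tool's z scaled (see below). A call has exactly 10 rows; each row is the pose to reach, as a shift and turn from the pose commanded when the call began, along the tool's axes at that moment; what a row does not reach only later rows make up. The controller multiplies each number of a shift by 250 mm and each number of a turn by 90 degrees. A row lasts 1/12 s, in which the tool goes at most 41.7 mm and 7.16 degrees, less where a joint would pass 70% of its speed; a pose out of reach is approached as far as the arm can. A call with a number of a shift or a turn outside -1 to 1 is refused whole. A call with a gripper value outside its range is refused whole. The fingers move at their own pace and stop on an object; "squeeze" is the grip in N (left out, the last holds). Time passes only in rows, so rows that repeat a pose let the fingers close, or fill a call up. It gives the time, the measured TCP pose, the force, the opening and the grip force at its end, in the units of the state.
- ctrl.get_obs(): the state, without advancing time (a new reading comes with each control period).
- ctrl.get_image(name): name is "scene" or "top" or "wrist"; returns a dict with "image" (400x640x3 uint8, red, green, blue), "K" (3x3 intrinsics, pixels), "R" (3x3) and "t" (3): a world point X has camera coordinates R X + t. Camera axes: x right, y down, z forward; pixel columns grow to the right and rows downward; lengths in m; the calibration is good to about 2 mm. The wrist camera is an equidistant fisheye: a pixel r from the principal point sees the ray r / f radians off the axis. A picture is of the moment at which its call begins. There is no depth.
- ctrl.hand_in(): hands the job in; it is judged then, once.
The state is a dict: "time": time; "qpos": joint angles; "joint_vel": joint speeds; "tau": joint torques, N m; "ee_pos": TCP position; "tool_rot": TCP orientation; "contact_force": force on the tool from outside, world axes, zero at the start; "torque": the same for the moment, N m; "width": finger opening in m; "gripper_force": force on a finger pad.
Only numpy, scipy, OpenCV 4.12 (cv2) and the standard library are available. Lean on these libraries where they do the work, as an engineer would, in place of code of your own. Each camera call takes 0.05 s, during which the arm holds its last target. There are 200 camera calls.

## Task

Take the aluminium catch pan with the blue handle, hold it up level under the lip of the steel chute and gently push the black bar under the lip back with the pan's far wall until the red gate drops out of the way, and hold it there while all four briquettes slide off into the held pan; none may miss it. Then draw the pan back so that the gate springs shut, and set the pan with the four briquettes in it down in the middle of the green mat; leave the other things alone.

Things in the scene. Friction and masses are not known exactly. Their poses are not given: they have to be found in the camera images.
- pan: Loose aluminium catch pan, open at the top, about 0.16 kg. Box 124 mm long (its x) by 88 mm wide (its y), 3 mm walls and floor; side and far walls 50 mm high, the wall on the handle side 65 mm. Origin at the middle of the underside, z up. The handle sticks out towards -x from x = -62 mm to a round end (22 mm diameter) at x = -163 mm; the far wall is at x = +62 mm
- pan_grip (a point): Point to grip on the pan's blue handle: 110 mm behind (-x) the pan's origin, 45 mm above its underside. Here the handle is a straight bar along the pan's x, 16 mm wide (y, flat sides) and 18 mm high. Same axes as the pan
- chute: Fixed steel chute on an aluminium stand. Origin on the desk straight below the middle of the lip. Its channel (30 mm wide inside) climbs from the lip towards its +x at 29 degrees for 250 mm; briquettes leave the lip towards its -x, falling in a slant and at up to about 0.7 m/s, so the pan's mouth must lie below and in front (-x) of the lip. The stand's legs begin 110 mm behind (+x) the lip; the space below the lip in front of them is free for the pan
- chute_lip (a point): Middle of the chute floor's lower edge, 170 mm above the desk. Same axes as the chute. The closed red gate blade stands just in front of it, 13 mm above the floor of the channel; open, the gate's lowest parts at the lip come down to 130 mm above the desk
- push_bar (a point): Foremost point of the gate's black push bar, a slippery nylon roller (16 mm diameter, 64 mm long, along the chute's y, centred on it); shut: 105 mm above the desk, 5 mm behind (chute +x) the lip. Pushed along chute +x it swings 28 mm back, 10 mm down, to a hard stop. Push with the pan's far wall, pan level, centred on and lined up with the chute, far rim 112 to 128 mm above the desk
- gate (a joint): Turn of the sprung gate in rad: 0 shut, 0.36 at its stop. The push takes about 2.5 N at first and about 5 N at the stop; let go, it springs shut. The blade clears the channel floor, and the briquettes start to slide, only over about 0.27; push on to the stop. All four are normally out 1 to 2 s after that
- mat: Fixed green mat 170 mm (its x) by 130 mm (y), 3 mm thick, flat on the desk; origin at the middle of its underside. It may lie on either side of the chute, the pan on the other
- briquette_1_mid (a point): hard pressed grain briquette, a brown block with rounded edges, 28 x 24 x 18 mm, about 22 g; this point is its middle. The four lie in a row on the slope of the chute, held back by the gate (lowest, at the gate)
- briquette_2_mid (a point): hard pressed grain briquette, a brown block with rounded edges, 28 x 24 x 18 mm, about 22 g; this point is its middle. The four lie in a row on the slope of the chute, held back by the gate (second)
- briquette_3_mid (a point): hard pressed grain briquette, a brown block with rounded edges, 28 x 24 x 18 mm, about 22 g; this point is its middle. The four lie in a row on the slope of the chute, held back by the gate (third)
- briquette_4_mid (a point): hard pressed grain briquette, a brown block with rounded edges, 28 x 24 x 18 mm, about 22 g; this point is its middle. The four lie in a row on the slope of the chute, held back by the gate (uppermost)
- cup_1: Bystander: small clear portion cup, 49 mm diameter, loose
- syringe_1: Bystander: clear plastic syringe, 111 mm long, lying on the desk, loose
- timer: Bystander: white kitchen timer 66x66x18 mm, loose
- sticky_pad: Bystander: yellow pad of notes 52x74x13 mm, loose

How it is judged:
On the way, in this order (a step that is already met when the one before it is completed fails the run):
1. the pan is held up under the lip, gate still shut (height (world z) of pan above 0.04 m and horizontal distance between pan and chute_lip below 0.1 m and value of joint gate below 0.1 rad), for 0.05 s.
2. all four briquettes lie in the pan while it is held up (x of briquette_1_mid in the frame of pan between -0.06 and 0.06 m and y of briquette_1_mid in the frame of pan between -0.042 and 0.042 m and z of briquette_1_mid in the frame of pan between 0 and 0.075 m and x of briquette_2_mid in the frame of pan between -0.06 and 0.06 m and y of briquette_2_mid in the frame of pan between -0.042 and 0.042 m and z of briquette_2_mid in the frame of pan between 0 and 0.075 m and x of briquette_3_mid in the frame of pan between -0.06 and 0.06 m and y of briquette_3_mid in the frame of pan between -0.042 and 0.042 m and z of briquette_3_mid in the frame of pan between 0 and 0.075 m and x of briquette_4_mid in the frame of pan between -0.06 and 0.06 m and y of briquette_4_mid in the frame of pan between -0.042 and 0.042 m and z of briquette_4_mid in the frame of pan between 0 and 0.075 m and height (world z) of pan above 0.04 m), for 0.2 s.
At the end, for the whole second after the job is handed in: The pan stands flat on the green mat, released, its middle within 35 mm of the mat's middle, all four briquettes at rest in it (some may lie on others), and the gate is shut again (x of briquette_1_mid in the frame of pan between -0.06 and 0.06 m and y of briquette_1_mid in the frame of pan between -0.042 and 0.042 m and z of briquette_1_mid in the frame of pan between 0 and 0.075 m and x of briquette_2_mid in the frame of pan between -0.06 and 0.06 m and y of briquette_2_mid in the frame of pan between -0.042 and 0.042 m and z of briquette_2_mid in the frame of pan between 0 and 0.075 m and x of briquette_3_mid in the frame of pan between -0.06 and 0.06 m and y of briquette_3_mid in the frame of pan between -0.042 and 0.042 m and z of briquette_3_mid in the frame of pan between 0 and 0.075 m and x of briquette_4_mid in the frame of pan between -0.06 and 0.06 m and y of briquette_4_mid in the frame of pan between -0.042 and 0.042 m and z of briquette_4_mid in the frame of pan between 0 and 0.075 m and horizontal distance between pan and mat below 0.035 m and height (world z) of pan below 0.006 m and angle between pan's own z axis and vertical below 0.06 rad and linear speed of pan below 0.02 m/s and value of joint gate below 0.05 rad and linear speed of each of briquette_1, briquette_2, briquette_3, briquette_4 below 0.03 m/s); the robot touches nothing.
It fails at once if the gate is opened while the pan is not held up (value of joint gate above 0.15 rad and height (world z) of pan below 0.04 m).
It fails at once if the push bar is pushed with more than 25 N (contact force between gate and anything else above 25 N).
It fails at once if the pan is tipped by more than 25 degrees (angle between pan's own z axis and vertical above 0.436 rad).
It fails at once if a bystander is moved (distance of any of cup_1, syringe_1, timer, sticky_pad from where it was at the start of the episode above 0.03 m).
It also fails if it takes over 51 s, if anything falls off the work surface, if the arm or the gripper's body presses on something with over 40 N, if the wrist force passes 120 N, or if a joint passes its speed limit or range.

## Working session

There is one attempt and no reset: what is moved stays moved. The work goes in short steps, Python scripts to look and compute and a tool call to move; the robot and the scene stay as the last step left them, time stands still between calls to the robot, and variables do not carry over. Pictures are saved under pics/ and viewed, at most 10 in all, crops included, and the job is handed in when it is done.

Besides the shell and the picture viewer there is one more tool, called after "Call:" as a command line: name --argument value ..., lists and objects as JSON in quotes. play_rows: Moves the arm, as the interface text tells. Shifts and turns lie within -1 to 1; 1 stands for 250 mm of shift or 90 degrees of turn. Its arguments: {"type":"object","properties":{"rows":{"type":"array"},"squeeze":{"type":"number"}},"required":["rows"]}

```bash
mkdir -p pics
python3 - <<'E'
from bench import ctrl
import cv2,pickle
for n in("scene","top"):
    d=ctrl.get_image(n); cv2.imwrite(f"pics/{n}0.png",d["image"][:,:,::-1]); pickle.dump(d,open(f"{n}0.pkl","wb"))
    print(n,d["K"].tolist(),d["R"].round(3).tolist(),d["t"].round(3).tolist())
o=ctrl.get_obs();print(o)
E
```

```text
scene [[446.2855281127586, 0.0, 320.4646570175721], [0.0, 446.2855281127586, 198.41627163852192], [0.0, 0.0, 1.0]] [[0.911, -0.412, -0.004], [-0.164, -0.355, -0.92], [0.378, 0.839, -0.391]] [-0.543, 0.188, 1.308]
top [[397.7483677751813, 0.0, 321.24057057059264], [0.0, 397.7483677751813, 200.72185751213914], [0.0, 0.0, 1.0]] [[-0.008, -1.0, -0.003], [-0.999, 0.008, -0.049], [0.049, 0.003, -0.999]] [-0.104, 0.574, 1.46]
{'time': 0.1, 'qpos': array([-1.27798739e+00,  2.76509325e-01,  1.50601847e+00, -1.20040120e-05,
        1.36070361e+00, -1.21027653e-01]), 'joint_vel': array([ 0.00083212, -0.00322197, -0.00170812,  0.00023963, -0.00140365,
       -0.00025661]), 'tau': array([ 1.15826770e-03, -4.17699623e+01, -2.46405548e+01, -4.46371132e-04,
        5.88315437e-03, -1.33370827e-05]), 'ee_pos': array([ 0.23109396, -0.52612204,  0.30313415]), 'tool_rot': array([ 9.78668094e-01,  2.05446075e-01, -7.61374255e-05, -8.15849977e-04]), 'contact_force': array([ 0.95600573, -1.10344684, -0.08565342]), 'torque': array([ 0.01851257, -0.05872293,  0.00276134]), 'gripper_force': 0.0, 'width': 0.08543140288910571}
```

View pics/scene0.png

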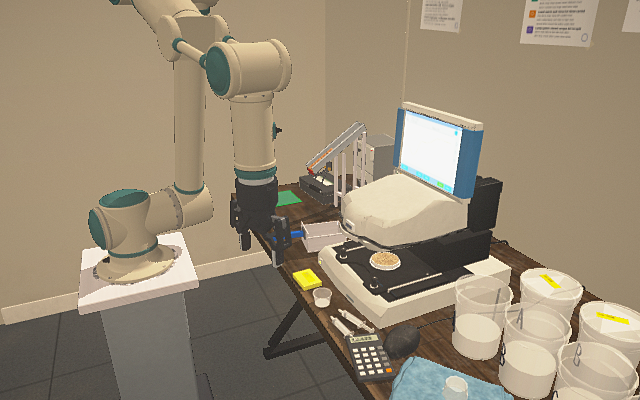

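View pics/top0.png

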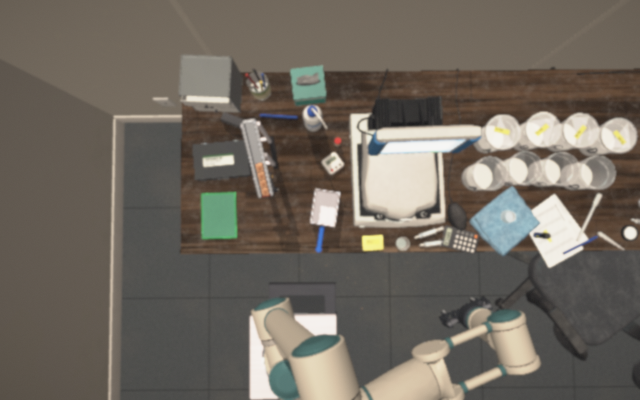

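The scene shows the arm, with the chute, pan and mat at the far end of the desk. In the top view the pan is at about (325,208) with its handle pointing down to (320,250), the chute lip is at about (265,195) and the mat is at (219,215). I'll zoom in.

Run:
```python
import cv2
i=cv2.imread("pics/top0.png")[110:260,190:350]
cv2.imwrite("pics/topc.png",cv2.resize(i,(640,600),interpolation=cv2.INTER_CUBIC))
```

```text
(no output)
```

View pics/topc.png

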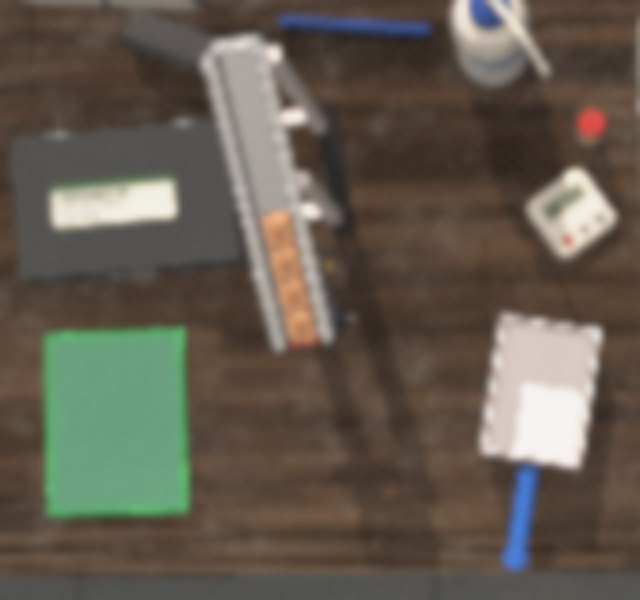

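```bash
cat > h.py <<'E'
import numpy as np,pickle,cv2
from scipy.optimize import least_squares
def proj(d,X):
    c=np.atleast_2d(X)@np.array(d["R"]).T+d["t"]; p=c@np.array(d["K"]).T; return p[:,:2]/p[:,2:]
def ray(d,u,z):
    D=np.array(d["R"]).T@np.linalg.inv(d["K"])@[u[0],u[1],1]; C=-np.array(d["R"]).T@d["t"]
    return C+D*(z-C[2])/D[2]
def T(p,L):
    L=np.atleast_2d(L);c,s=np.cos(p[2]),np.sin(p[2])
    return np.c_[p[0]+c*L[:,0]-s*L[:,1],p[1]+s*L[:,0]+c*L[:,1],L[:,2]]
def fit(d,L,uv,p0):
    r=least_squares(lambda p:(proj(d,T(p,L))-uv).ravel(),p0); return r.x,np.abs(r.fun).max()
crop=lambda a:(np.array(a,float)+.5)/4-.5+[190,110]
E
python3 - <<'E'
from h import *
d=pickle.load(open("top0.pkl","rb"))
L=[[.062,.044,.05],[.062,-.044,.05],[-.062,-.044,.065],[-.062,.044,.065],[-.163,0,.045]]
print("pan",fit(d,L,crop([(499,314),(605,325),(582,469),(480,456),(514,571)]),[.5,-.1,0]))
M=[[.085,.065,.003],[.085,-.065,.003],[-.085,-.065,.003],[-.085,.065,.003]]
print("mat",fit(d,M,crop([(44,330),(186,326),(190,514),(46,518)]),[.5,.2,0]))
lo=[ray(d,u,.19) for u in crop([(276,351),(333,341)])]; up=[ray(d,u,.311) for u in crop([(203,60),(266,42)])]
print(lo,up); v=np.mean(up,0)-np.mean(lo,0); print("chute",np.mean(lo,0),np.arctan2(v[1],v[0]),np.hypot(*v[:2]))
for n,a,z in(("timer",(572,213),.018),):print(n,ray(d,crop(a),z))
for n,u in(("pad",(372,242)),("cup",(403,243)),("toolbox_c",(250,180))):print(n,ray(d,u,.01))
print("box",[ray(d,crop(a),.05).round(3) for a in((10,140),(245,260),(20,278))])
print("deskedge",ray(d,(320,252),0))
E
```

```text
pan (array([ 0.5477025 , -0.12112733, -0.15081586]), np.float64(1.4892661934884472))
mat (array([0.52360196, 0.27483721, 0.0207046 ]), np.float64(0.7222000799594355))
[array([0.57750077, 0.09601837, 0.19      ]), array([0.58532077, 0.04944262, 0.19      ])] [array([0.78858704, 0.13122429, 0.311     ]), array([0.80179661, 0.08413124, 0.311     ])]
chute [0.58141077 0.07273049 0.19      ] 0.16203902065345496 0.2166186774366216
timer [ 0.71386473 -0.151293    0.018     ]
pad [ 0.41967186 -0.29438086  0.01      ]
cup [ 0.41514352 -0.40882022  0.01      ]
toolbox_c [0.65327463 0.15707954 0.01      ]
box [array([0.78 , 0.361, 0.05 ]), array([0.669, 0.147, 0.05 ]), array([0.654, 0.351, 0.05 ])]
deskedge [ 0.38352017 -0.1018433   0.        ]
```

```bash
cat >> h.py <<'E'
def state():
    from bench import ctrl
    o=ctrl.get_obs(); x=R.from_quat(o["tool_rot"]).as_matrix()
    return o,x
from scipy.spatial.transform import Rotation as R
def goto(xyz,yaw):
    o,m=state(); psi=np.arctan2(m[1,0],m[0,0])
    s=m.T@(np.array(xyz)-o["ee_pos"])*4; t=-((yaw-psi+np.pi)%(2*np.pi)-np.pi)/(np.pi/2)
    print("t",o["time"],"pos",o["ee_pos"].round(4),"psi",psi.round(4),"tool z",m[:,2].round(4),"F",np.round(o["contact_force"],1),"w",o["width"],o["gripper_force"]);print("shift",s.round(3),"turn",round(t,3))
E
python3 -c "
from h import *
p=[.5477,-.1211,-.151]
print(T(p,[-.11,0,.25])); goto(T(p,[-.11,0,.25])[0],-.151)"
```

```text
[[ 0.43895167 -0.10455305  0.25      ]]
t 0.1 pos [ 0.2311 -0.5261  0.3031] psi 0.4138 tool z [-5.0e-04  1.6e-03 -1.0e+00] F [ 1.  -1.1 -0.1] w 0.08543140288910571 0.0
shift [ 1.439 -1.209  0.215] turn 0.36
```

Call:
play_rows --rows '[[85, [0.1, -0.08, 0], 0.04], [85, [0.22, -0.18, 0], 0.08], [85, [0.34, -0.28, 0], 0.12], [85, [0.46, -0.38, 0], 0.16], [85, [0.58, -0.48, 0], 0.2], [85, [0.7, -0.58, 0], 0.25], [85, [0.81, -0.68, 0], 0.3], [85, [0.9, -0.76, 0], 0.34], [85, [0.96, -0.82, 0], 0.36], [85, [1.0, -0.84, 0], 0.36]]'

```text
time: 0.93
ee_pos: [0.3756, -0.2305, 0.3037]
tool_rot: [0.997, -0.075, -0.0, -0.001]
contact_force: [-0.9, -0.8, -0.1]
width: 0.0849
gripper_force: 0.0
```

```bash
python3 -c "
from h import *
p=[.5477,-.1211,-.151]
goto(T(p,[-.11,0,.25])[0],-.151)"
```

```text
t 0.9333 pos [ 0.3756 -0.2305  0.3037] psi -0.1503 tool z [-7.e-04  2.e-03 -1.e+00] F [-0.9 -0.8 -0.1] w 0.08486305004735278 0.0
shift [ 0.175 -0.536  0.215] turn 0.0
```

Call:
play_rows --rows '[[85, [0.03, -0.1, 0.03], 0], [85, [0.07, -0.22, 0.07], 0], [85, [0.11, -0.35, 0.12], 0], [85, [0.14, -0.45, 0.16], 0], [85, [0.16, -0.5, 0.19], 0], [85, [0.17, -0.53, 0.21], 0], [85, [0.175, -0.535, 0.215], 0], [85, [0.175, -0.535, 0.215], 0], [85, [0.175, -0.535, 0.215], 0], [85, [0.175, -0.535, 0.215], 0]]'

```text
time: 1.77
ee_pos: [0.4391, -0.1091, 0.2506]
tool_rot: [0.997, -0.076, 0.0, 0.0]
contact_force: [-0.1, -0.7, 0.2]
width: 0.0849
gripper_force: 0.0
```

Run:
```python
from h import *
from bench import ctrl
d=ctrl.get_image("wrist"); pickle.dump(d,open("w1.pkl","wb")); cv2.imwrite("pics/w1.png",d["image"][:,:,::-1])
print(d["K"],d["R"],d["t"]); goto([.439,-.1046,.25],-.151)
```

```text
[[309.70691629   0.         321.18168461]
 [  0.         309.70691629 200.3606404 ]
 [  0.           0.           1.        ]] [[-1.51073932e-01 -9.88522466e-01 -1.53802833e-05]
 [-9.53105854e-01  1.45657154e-01  2.65279522e-01]
 [-2.62232527e-01  4.00914796e-02 -9.64171549e-01]] [-0.04105805  0.41326344  0.44625971]
t 1.8167 pos [ 0.4391 -0.1091  0.2506] psi -0.1532 tool z [ 8.e-04 -8.e-04 -1.e+00] F [0.1 0.  0.4] w 0.0850294748957236 0.0
shift [-0.003 -0.018  0.003] turn -0.001
```

View pics/w1.png

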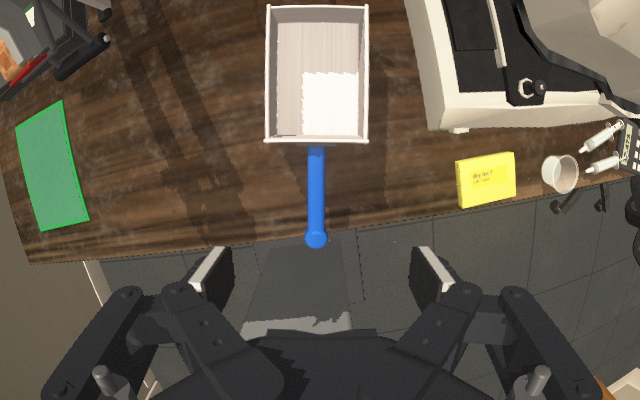

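The wrist view shows the pan rim corners at about (264,7), (368,7), (368,142) and (265,141). The handle's end is at (316,240) and the mat is at the left.

```bash
cat >> h.py <<'E'
def projw(d,X):
    c=np.atleast_2d(X)@np.array(d["R"]).T+d["t"]; K=np.array(d["K"])
    th=np.arctan2(np.hypot(c[:,0],c[:,1]),c[:,2]); r=K[0,0]*th/np.hypot(c[:,0],c[:,1])
    return c[:,:2]*r[:,None]+K[:2,2]
def fitw(d,L,uv,p0):
    r=least_squares(lambda p:(projw(d,T(p,L))-uv).ravel(),p0); return r.x,r.fun.round(1)
PAN=[[.062,.044,.05],[.062,-.044,.05],[-.062,-.044,.065],[-.062,.044,.065]]
MAT=[[.085,.065,.003],[.085,-.065,.003],[-.085,-.065,.003],[-.085,.065,.003]]
E
python3 - <<'E'
from h import *
d=pickle.load(open("w1.pkl","rb"))
print(fitw(d,PAN,[(264,7),(368,7),(368.5,142),(265,141)],[.54,-.12,-.15]))
print(fitw(d,MAT,[(15,128),(63,100),(89,220),(42,231)],[.54,.27,0]))
p=fitw(d,PAN,[(264,7),(368,7),(368.5,142),(265,141)],[.54,-.12,-.15])[0]
print(projw(d,T(p,[[-.163,0,.045],[-.11,.008,.054],[-.11,-.008,.054]])))
goto(T(p,[-.11,0,.099])[0],p[2])
E
```

```text
(array([ 0.54629483, -0.1208117 , -0.14980048]), array([ 2.5, -0.9, -1.7, -1.7,  0.8,  0.4, -1.5,  1.8]))
(array([0.52053226, 0.27425136, 0.02521936]), array([-0.2, -0.5, -0.7, -1. ,  1.2,  0.7, -1.3,  1. ]))
[[317.1968985  245.84504377]
 [307.73480372 195.175139  ]
 [325.72545758 195.14000164]]
t 1.8167 pos [ 0.4391 -0.1091  0.2506] psi -0.1532 tool z [ 8.e-04 -8.e-04 -1.e+00] F [0.1 0.  0.4] w 0.0850294748957236 0.0
shift [-0.01  -0.018  0.606] turn -0.002
```

Call:
play_rows --rows '[[85, [-0.01, -0.018, 0.05], 0], [85, [-0.01, -0.018, 0.15], 0], [85, [-0.01, -0.018, 0.27], 0], [85, [-0.01, -0.018, 0.39], 0], [85, [-0.01, -0.018, 0.48], 0], [85, [-0.01, -0.018, 0.55], 0], [85, [-0.01, -0.018, 0.59], 0], [85, [-0.01, -0.018, 0.605], 0], [85, [-0.01, -0.018, 0.605], 0], [85, [-0.01, -0.018, 0.605], 0]]'

```text
time: 2.65
ee_pos: [0.4378, -0.1039, 0.0994]
tool_rot: [0.997, -0.076, 0.001, 0.0]
contact_force: [0.2, 0.7, -0.3]
width: 0.0848
gripper_force: 0.0
```

Call:
play_rows --rows '[[70, [0, 0, 0], 0], [55, [0, 0, 0], 0], [45, [0, 0, 0], 0], [35, [0, 0, 0], 0], [28, [0, 0, 0], 0], [22, [0, 0, 0], 0], [16, [0, 0, 0], 0], [10, [0, 0, 0], 0], [8, [0, 0, 0], 0], [8, [0, 0, 0], 0]]' --squeeze 90

```text
time: 3.48
ee_pos: [0.4374, -0.1033, 0.0991]
tool_rot: [0.997, -0.076, 0.0, 0.0]
contact_force: [-1.4, -0.0, 4.5]
width: 0.0143
gripper_force: 87.6
```

```bash
python3 -c "
from h import *
goto([.437,-.1046,.099],-.15)"
```

```text
t 3.4833 pos [ 0.4374 -0.1033  0.0991] psi -0.1515 tool z [ 2.e-04 -3.e-04 -1.e+00] F [-1.4 -0.   4.5] w 0.014290044724043863 87.57359862327576
shift [-0.001  0.005  0.   ] turn -0.001
```

Call:
play_rows --rows '[[8, [0, 0, -0.02], 0], [8, [0, 0, -0.05], 0], [8, [0, 0, -0.09], 0], [8, [0, 0, -0.13], 0], [8, [0, 0, -0.17], 0], [8, [0, 0, -0.21], 0], [8, [0, 0, -0.245], 0], [8, [0, 0, -0.27], 0], [8, [0, 0, -0.28], 0], [8, [0, 0, -0.28], 0]]'

```text
time: 4.32
ee_pos: [0.4376, -0.1034, 0.1695]
tool_rot: [0.997, -0.076, 0.001, 0.0]
contact_force: [-0.4, -0.3, -1.4]
width: 0.0146
gripper_force: 87.6
```

```bash
python3 -c "
from h import *
goto([.359,.037,.169],.16)"
```

```text
t 4.3167 pos [ 0.4376 -0.1034  0.1695] psi -0.1517 tool z [ 1.2e-03 -6.0e-04 -1.0e+00] F [-0.4 -0.3 -1.4] w 0.0146490884662872 87.61388540267944
shift [-0.396 -0.508  0.001] turn -0.198
```

Call:
play_rows --rows '[[8, [-0.05, -0.03, 0], 0], [8, [-0.12, -0.08, 0], -0.02], [8, [-0.2, -0.15, 0], -0.05], [8, [-0.27, -0.23, 0], -0.08], [8, [-0.33, -0.32, 0], -0.11], [8, [-0.37, -0.4, 0], -0.14], [8, [-0.39, -0.46, 0], -0.17], [8, [-0.395, -0.5, 0], -0.19], [8, [-0.395, -0.505, 0], -0.2], [8, [-0.395, -0.505, 0], -0.2]]'

```text
time: 5.15
ee_pos: [0.3586, 0.0367, 0.1686]
tool_rot: [0.997, 0.082, -0.0, 0.0]
contact_force: [0.2, -0.6, -0.4]
width: 0.0148
gripper_force: 87.8
```

Run:
```python
from h import *
from bench import ctrl
d=ctrl.get_image("wrist"); pickle.dump(d,open("w2.pkl","wb")); cv2.imwrite("pics/w2.png",d["image"][:,:,::-1])
d=ctrl.get_image("scene"); pickle.dump(d,open("s2.pkl","wb")); cv2.imwrite("pics/s2.png",cv2.resize(d["image"][110:220,250:400,::-1],(750,550),interpolation=cv2.INTER_CUBIC))
goto([.359,.037,.169],.16)
```

```text
t 5.25 pos [0.3589 0.036  0.1687] psi 0.162 tool z [-4.e-04 -5.e-04 -1.e+00] F [-0.  -0.4 -0.9] w 0.014302422026057403 87.77191400527954
shift [ 0.001 -0.004 -0.001] turn 0.001
```

View pics/w2.png

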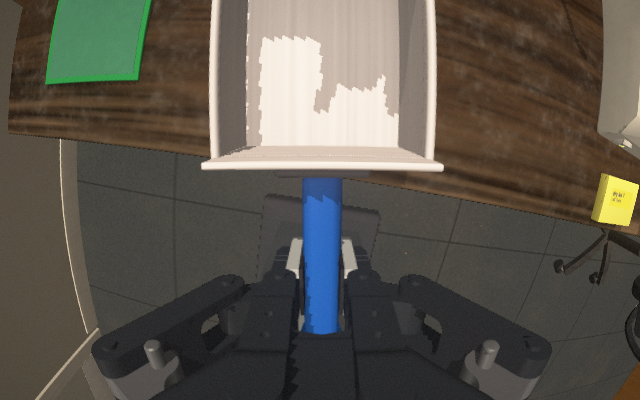

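View pics/s2.png

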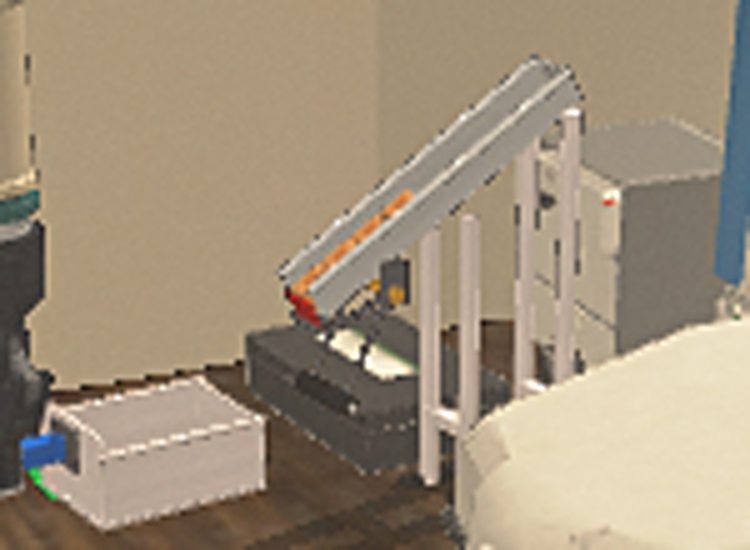

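The scene crop shows the pan held up. Its rim corners are at about (200,380), (265,425), (100,455) and (50,405). The chute's lower wall ends are at about (283,272) and (318,296), its upper ends at (535,60) and (578,78), and the gate is shut. I'll check the pan's level and triangulate the chute.

Run:
```python
from h import *
t=pickle.load(open("top0.pkl","rb")); s=pickle.load(open("s2.pkl","rb"))
c5=lambda a:(np.array(a,float)+.5)/5-.5+[250,110]
P=lambda d:np.array(d["K"])@np.c_[d["R"],d["t"]]
a=crop([(276,351),(333,341),(203,60),(266,42)]); b=c5([(283,272),(318,296),(535,60),(578,78)])
X=cv2.triangulatePoints(P(t),P(s),a.T,b.T); X=(X[:3]/X[3]).T; print(X.round(4))
print("reproj", (proj(t,X)-a).round(1).tolist(),(proj(s,X)-b).round(1).tolist())
# pan pose from grip
pan=T([.3589,.036,.162],[.11,0,0])[0]; print(pan)
L=np.array(PAN+[[.062,-.044,0],[-.062,-.044,0]]); W=T([pan[0],pan[1],.162],L)+[0,0,.0697]
uv=c5([(200,380),(265,425),(100,455),(50,405),(265,490),(107,528)])
print("pan resid px",(proj(s,W)-uv).round(1).tolist())
# free fit with pitch
def f(p):
    Rm=R.from_euler("ZYX",[p[3],p[4],p[5]]).as_matrix(); return (proj(s,L@Rm.T+p[:3])-uv).ravel()
r=least_squares(f,[pan[0],pan[1],.07,.162,0,0]);print(r.x.round(4),r.fun.round(1))
# mat from w2? lip prediction
for lx,ly in((.581,.073),): print("lip predicted crop5",((proj(s,[[lx,ly,.17]])-[250,110])*5).round(0))
```

```text
[[0.5813 0.094  0.1926]
 [0.5885 0.0483 0.1885]
 [0.7928 0.1292 0.3107]
 [0.8048 0.0839 0.3066]]
reproj [[0.5, -1.2], [0.4, -0.9], [0.7, -1.4], [0.3, -0.6]] [[-1.0, 0.0], [-0.8, 0.0], [-1.0, 0.1], [-0.5, 0.1]]
[0.46745973 0.05374216 0.        ]
pan resid px [[-1.4, -0.4], [-1.2, -1.4], [-1.8, -3.4], [-4.1, -2.0], [-0.9, -0.6], [-2.2, 0.6]]
[ 0.5088  0.1515  0.0226  0.1182 -0.0515  0.0636] [ 0.7  0.1 -0.8  0.2  0.4 -0.7 -0.3 -0.4 -0.3 -0.5  0.3  1.2]
lip predicted crop5 [[288. 311.]]
```

Call:
play_rows --rows '[[8, [0.01, 0, -0.002], 0], [8, [0.03, 0, -0.004], 0], [8, [0.06, 0, -0.008], 0], [8, [0.09, 0, -0.008], 0], [8, [0.12, 0, -0.008], 0], [8, [0.15, 0, -0.008], 0], [8, [0.17, 0, -0.008], 0], [8, [0.18, 0, -0.008], 0], [8, [0.18, 0, -0.008], 0], [8, [0.18, 0, -0.008], 0]]'

```text
time: 6.08
ee_pos: [0.403, 0.0438, 0.1707]
tool_rot: [0.997, 0.081, -0.0, -0.0]
contact_force: [0.2, 0.4, -1.9]
width: 0.0147
gripper_force: 87.8
```

Run:
```python
from h import *
from bench import ctrl
d=ctrl.get_image("scene"); pickle.dump(d,open("s3.pkl","wb")); cv2.imwrite("pics/s3.png",cv2.resize(d["image"][110:220,250:400,::-1],(750,550),interpolation=cv2.INTER_CUBIC))
goto([.359,.037,.169],.163)
w=pickle.load(open("w2.pkl","rb"));print(projw(w,T([.46746,.05374,.162],[[-.062,.044,.1347],[-.062,-.044,.1347]])))
```

```text
t 6.1333 pos [0.4027 0.0438 0.1707] psi 0.1626 tool z [-1.e-03 -1.e-04 -1.e+00] F [-0.9 -0.7 -1.1] w 0.014399614535419445 87.77684569358826
shift [-0.177 -0.001  0.007] turn -0.0
[[202.83419102 172.22630576]
 [447.89898648 173.30092122]]
```

View pics/s3.png

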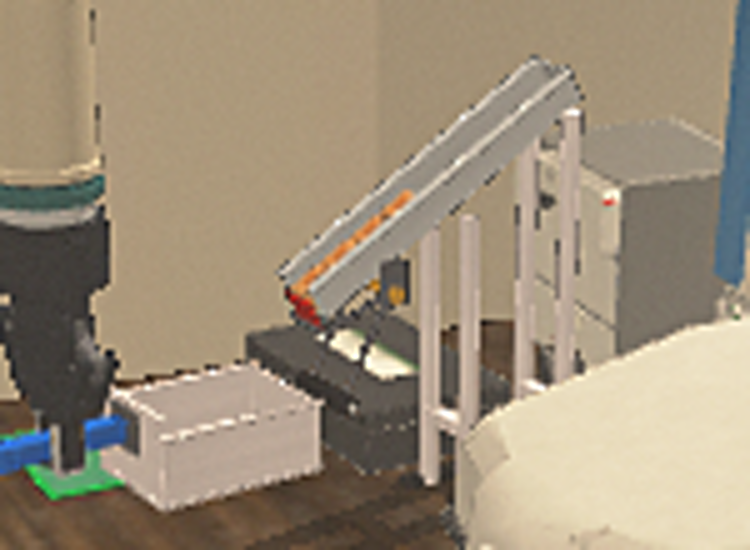

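The pan is level just in front of the bar and the gate is still shut. Next I creep in.

Call:
play_rows --rows '[[8, [0.008, 0, 0], 0], [8, [0.016, 0, 0], 0], [8, [0.024, 0, 0], 0], [8, [0.032, 0, 0], 0], [8, [0.04, 0, 0], 0], [8, [0.048, 0, 0], 0], [8, [0.056, 0, 0], 0], [8, [0.064, 0, 0], 0], [8, [0.072, 0, 0], 0], [8, [0.08, 0, 0], 0]]'

```text
time: 6.97
ee_pos: [0.4231, 0.047, 0.1708]
tool_rot: [0.997, 0.081, -0.0, 0.0]
contact_force: [-0.1, -0.1, -1.0]
width: 0.0145
gripper_force: 87.8
```

Call:
play_rows --rows '[[8, [0.004, 0, 0], 0], [8, [0.008, 0, 0], 0], [8, [0.012, 0, 0], 0], [8, [0.016, 0, 0], 0], [8, [0.02, 0, 0], 0], [8, [0.024, 0, 0], 0], [8, [0.028, 0, 0], 0], [8, [0.032, 0, 0], 0], [8, [0.036, 0, 0], 0], [8, [0.04, 0, 0], 0]]'

```text
time: 7.8
ee_pos: [0.4323, 0.0486, 0.1706]
tool_rot: [0.997, 0.081, -0.001, -0.0]
contact_force: [-2.4, -1.0, -1.8]
width: 0.0147
gripper_force: 87.7
```

Call:
play_rows --rows '[[8, [0.006, 0, 0], 0], [8, [0.012, 0, 0], 0], [8, [0.018, 0, 0], 0], [8, [0.024, 0, 0], 0], [8, [0.03, 0, 0], 0], [8, [0.036, 0, 0], 0], [8, [0.042, 0, 0], 0], [8, [0.048, 0, 0], 0], [8, [0.054, 0, 0], 0], [8, [0.06, 0, 0], 0]]'

```text
time: 8.63
ee_pos: [0.4476, 0.051, 0.1708]
tool_rot: [0.997, 0.081, -0.0, 0.0]
contact_force: [-3.9, -0.2, -1.9]
width: 0.0146
gripper_force: 87.7
```

Call:
play_rows --rows '[[8, [0.003, 0, 0], 0], [8, [0.006, 0, 0], 0], [8, [0.009, 0, 0], 0], [8, [0.012, 0, 0], 0], [8, [0.015, 0, 0], 0], [8, [0.018, 0, 0], 0], [8, [0.021, 0, 0], 0], [8, [0.023, 0, 0], 0], [8, [0.023, 0, 0], 0], [8, [0.023, 0, 0], 0]]'

```text
time: 9.47
ee_pos: [0.4533, 0.0519, 0.1709]
tool_rot: [0.997, 0.081, 0.0, 0.0]
contact_force: [-3.6, -1.6, -2.7]
width: 0.0149
gripper_force: 89.0
```

Call:
play_rows --rows '[[8, [0.002, 0, 0], 0], [8, [0.004, 0, 0], 0], [8, [0.006, 0, 0], 0], [8, [0.008, 0, 0], 0], [8, [0.01, 0, 0], 0], [8, [0.012, 0, 0], 0], [8, [0.012, 0, 0], 0], [8, [0.012, 0, 0], 0], [8, [0.012, 0, 0], 0], [8, [0.012, 0, 0], 0]]'

```text
time: 10.3
ee_pos: [0.4547, 0.0522, 0.1706]
tool_rot: [0.997, 0.081, -0.002, 0.0]
contact_force: [-7.6, -2.4, -1.8]
width: 0.0145
gripper_force: 89.2
```

Run:
```python
from h import *
from bench import ctrl
d=ctrl.get_image("scene"); cv2.imwrite("pics/s4.png",cv2.resize(d["image"][110:220,250:400,::-1],(750,550),interpolation=cv2.INTER_CUBIC))
goto([.359,.037,.169],.163)
```

```text
t 10.35 pos [0.4547 0.0522 0.1706] psi 0.1626 tool z [-3.5e-03 -5.0e-04 -1.0e+00] F [-7.8 -1.8 -1.8] w 0.01419176297073977 89.17229533195496
shift [-0.388 -0.002  0.008] turn -0.0
```

View pics/s4.png

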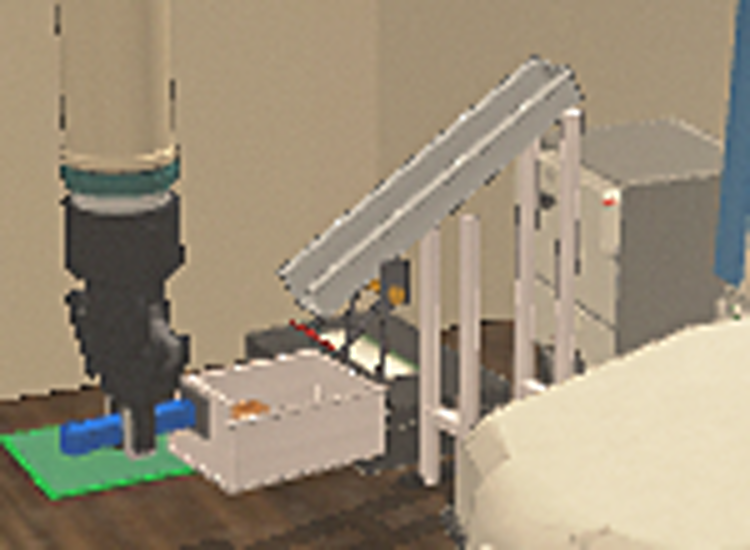

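The gate is open at its stop (8 N), the channel is empty and briquettes are in the pan. I'll draw back.

Call:
play_rows --rows '[[8, [-0.01, 0, 0], 0], [8, [-0.03, 0, 0], 0], [8, [-0.06, 0, 0], 0], [8, [-0.1, 0, 0], 0], [8, [-0.15, 0, 0], 0], [8, [-0.21, 0, 0], 0], [8, [-0.27, 0, 0], 0], [8, [-0.32, 0, 0], 0], [8, [-0.36, 0, 0], 0], [8, [-0.38, 0, 0], 0]]'

```text
time: 11.18
ee_pos: [0.3612, 0.0369, 0.1711]
tool_rot: [0.997, 0.081, 0.0, 0.0]
contact_force: [0.2, 0.2, -2.3]
width: 0.0143
gripper_force: 89.1
```

Run:
```python
from h import *
from bench import ctrl
w=ctrl.get_image("wrist")["image"]; s=ctrl.get_image("scene")["image"]; pickle.dump(w,open("w5.pkl","wb"))
a=cv2.resize(s[110:220,250:400],(400,293)); cv2.imwrite("pics/c5.png",np.hstack([cv2.resize(a,(400,293)),cv2.resize(w[0:220,150:450],(400,293))])[:,:,::-1])
goto(T([.5215,.2745,.02],[-.11,0,.171])[0],.02)
```

```text
t 11.2833 pos [0.362  0.037  0.1712] psi 0.1619 tool z [ 1.3e-03 -1.0e-04 -1.0e+00] F [ 0.6  0.3 -2.2] w 0.014335571195094033 89.1596245765686
shift [ 0.347 -0.897  0.001] turn 0.09
```

View pics/c5.png

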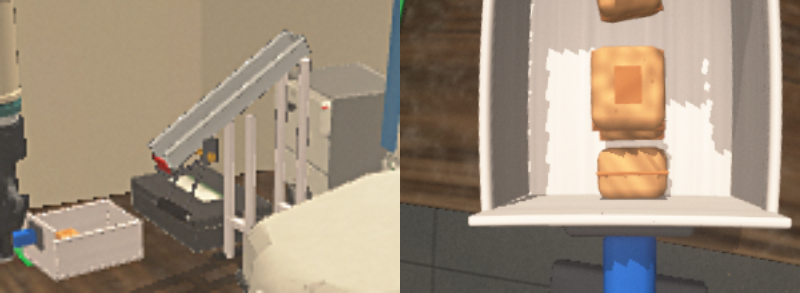

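Four briquettes are in the pan and the gate is shut. Now I carry it to the mat.

Call:
play_rows --rows '[[8, [0, -0.02, 0], 0], [8, [0, -0.06, 0], 0.01], [8, [0.01, -0.12, 0], 0.02], [8, [0.02, -0.19, 0], 0.03], [8, [0.03, -0.27, 0], 0.04], [8, [0.05, -0.35, 0], 0.05], [8, [0.07, -0.43, 0], 0.06], [8, [0.1, -0.51, 0], 0.07], [8, [0.13, -0.59, 0], 0.08], [8, [0.17, -0.67, 0], 0.09]]'

```text
time: 12.12
ee_pos: [0.3778, 0.2111, 0.1708]
tool_rot: [1.0, 0.01, 0.0, -0.0]
contact_force: [0.2, 0.2, -3.0]
width: 0.0144
gripper_force: 89.2
```

Run:
```python
from h import *
goto(T([.5215,.2745,.02],[-.11,0,.120])[0],.02)
```

```text
t 12.1167 pos [0.3778 0.2111 0.1708] psi 0.0206 tool z [ 4.e-04  6.e-04 -1.e+00] F [ 0.2  0.2 -3. ] w 0.01437275989724638 89.18968677520752
shift [ 0.14  -0.242  0.203] turn 0.0
```

Call:
play_rows --rows '[[8, [0.03, -0.06, 0], 0], [8, [0.06, -0.11, 0.01], 0], [8, [0.09, -0.16, 0.03], 0], [8, [0.11, -0.19, 0.06], 0], [8, [0.125, -0.215, 0.1], 0], [8, [0.13, -0.23, 0.14], 0], [8, [0.135, -0.235, 0.17], 0], [8, [0.14, -0.24, 0.19], 0], [8, [0.14, -0.24, 0.2], 0], [8, [0.14, -0.24, 0.2], 0]]'

```text
time: 12.95
ee_pos: [0.4105, 0.2693, 0.12]
tool_rot: [1.0, 0.01, -0.001, 0.001]
contact_force: [-0.3, 0.2, -1.6]
width: 0.0146
gripper_force: 89.1
```

Run:
```python
from h import *
goto(T([.5215,.2745,.02],[-.11,0,.102])[0],.02)
```

```text
t 12.95 pos [0.4105 0.2693 0.12  ] psi 0.0207 tool z [-0.0018 -0.0011 -1.    ] F [-0.3  0.2 -1.6] w 0.014603241554306774 89.12774562835693
shift [ 0.005 -0.012  0.072] turn 0.0
```

Call:
play_rows --rows '[[8, [0.005, -0.012, 0.01], 0], [8, [0.005, -0.012, 0.02], 0], [8, [0.005, -0.012, 0.03], 0], [8, [0.005, -0.012, 0.04], 0], [8, [0.005, -0.012, 0.05], 0], [8, [0.005, -0.012, 0.056], 0], [8, [0.005, -0.012, 0.062], 0], [8, [0.005, -0.012, 0.068], 0], [8, [0.005, -0.012, 0.07], 0], [8, [0.005, -0.012, 0.07], 0]]'

```text
time: 13.78
ee_pos: [0.4122, 0.2729, 0.1032]
tool_rot: [1.0, 0.011, -0.0, 0.0]
contact_force: [0.2, 0.3, -2.1]
width: 0.0144
gripper_force: 89.2
```

Call:
play_rows --rows '[[8, [0, 0, 0.002], 0], [8, [0, 0, 0.004], 0], [8, [0, 0, 0.006], 0], [8, [0, 0, 0.006], 0], [8, [0, 0, 0.006], 0], [8, [0, 0, 0.006], 0], [8, [0, 0, 0.006], 0], [8, [0, 0, 0.006], 0], [8, [0, 0, 0.006], 0], [8, [0, 0, 0.006], 0]]'

```text
time: 14.62
ee_pos: [0.4122, 0.273, 0.1021]
tool_rot: [1.0, 0.011, 0.0, -0.0]
contact_force: [-1.4, 0.2, 5.4]
width: 0.0147
gripper_force: 90.0
```

Contact with the mat is confirmed, so I open the fingers slowly and then rise.

Call:
play_rows --rows '[[16, [0, 0, 0], 0], [18, [0, 0, 0], 0], [21, [0, 0, 0], 0], [25, [0, 0, 0], 0], [30, [0, 0, 0], 0], [36, [0, 0, 0], 0], [42, [0, 0, 0], 0], [48, [0, 0, 0], 0], [50, [0, 0, 0], 0], [50, [0, 0, 0], 0]]' --squeeze 20

```text
time: 15.45
ee_pos: [0.4123, 0.273, 0.1018]
tool_rot: [1.0, 0.011, 0.0, 0.0]
contact_force: [0.7, 0.4, 0.5]
width: 0.0497
gripper_force: 0.0
```

Call:
play_rows --rows '[[50, [0, 0, -0.03], 0], [50, [0, 0, -0.08], 0], [50, [0, 0, -0.15], 0], [50, [0, 0, -0.23], 0], [50, [0, 0, -0.32], 0], [50, [0, 0, -0.41], 0], [50, [0, 0, -0.5], 0], [50, [0, 0, -0.57], 0], [50, [0, 0, -0.6], 0], [50, [0, 0, -0.6], 0]]'

```text
time: 16.28
ee_pos: [0.4131, 0.2734, 0.2541]
tool_rot: [1.0, 0.011, 0.002, -0.001]
contact_force: [1.0, 0.3, -0.1]
width: 0.0498
gripper_force: 0.0
```

Run:
```python
from h import *
from bench import ctrl
d=ctrl.get_image("wrist"); pickle.dump(d,open("w6.pkl","wb")); cv2.imwrite("pics/w6.png",d["image"][:,:,::-1])
goto([.4122,.273,.25],.02)
```

```text
t 16.3333 pos [0.4124 0.273  0.2525] psi 0.0211 tool z [ 1.6e-03  6.0e-04 -1.0e+00] F [ 0.1  0.3 -0.7] w 0.04976595693146895 0.0
shift [-0.001  0.     0.01 ] turn 0.001
```

View pics/w6.png

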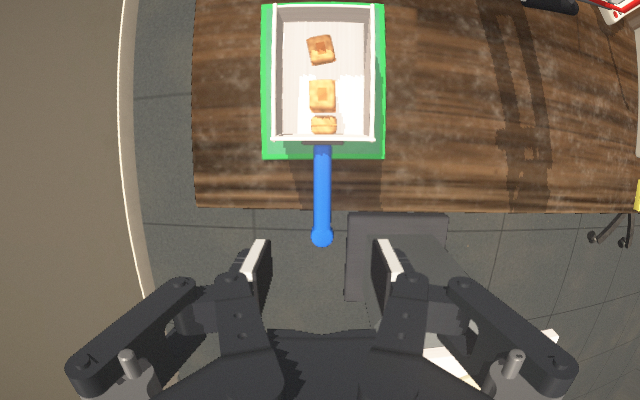

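The pan stands centred on the mat, at rim x 272–376 against mat x 262–385. All four briquettes are in it, one lying on another, and the gripper is clear. I'll hand in.

```bash
python3 -c "
from bench import ctrl
print(ctrl.hand_in())"
```

```text
the job is handed in; nothing more can be done
None
```

The job is handed in, but no verdict came back. All four briquettes were caught and the gate sprang shut. The pan stands released in the middle of the green mat with the briquettes in it, done in about 16 s of the 51 s allowed.

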